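# Take the drilled lamp tube out of the angle vise and stand it in the holder cup

### The job

The lamp tube leaning in the small angle vise has been drilled. With the tube still resting in its V-block, slide the vise's jaw well back, to the far half of its travel, and leave it open. Then take the tube out and stand it upright, drilled end up, down to the bottom of the round steel holder cup, without disturbing the glass bulb in its lampholder.

Things in the scene. Friction and masses are not known exactly. Their poses are not given: they have to be found in the camera images.
- tube: the drilled lamp tube: plain aluminium, round, 16 mm diameter, 190 mm long, about 110 g, with a 5 mm cross hole 12 mm from its upper end. Origin at the centre of its lower end face, z axis along the tube towards the drilled end. At the start it leans 25 degrees from vertical in the vise.
- vise: the angle vise, fixed to the shelf: base plate 185 x 90 x 12 mm, on it a leaning V-block with a foot stop. Origin on the shelf surface; x horizontal along the jaw's slide, pointing away from the V-block to the jaw's post; y across; z up. The tube leans 25 degrees towards the vise's -x in the plane y = 0; V-block and jaw cover only its lowest 80 mm.
- vise_seat (a point): the point on the V-block's foot stop where the centre of the tube's lower end rests, 35 mm above the shelf, above the vise's origin.
- jaw (a joint): position of the sliding jaw (m): 0 is shut on the tube, 0.035 fully open; opening moves it horizontally along the vise's +x. A steady push of about 5 N moves it and it stays where it is left.
- jaw_post (a point): grip point on the jaw's upright round steel post, 14 mm diameter, standing 41 mm clear of the jaw's carriage top (75 mm above the shelf) and ending 116 mm above the shelf; the point is on its axis, 100 mm above the shelf. It moves with the jaw.
- cup: the holder cup, fixed to the shelf: an upright steel round cup on a flat foot 84 mm in diameter; cup outside diameter 40 mm, bore 32 mm, rim 98 mm above the shelf, inner floor 13 mm above the shelf. Origin on the shelf on the cup's axis, z up.
- bulb: clear glass bulb standing in a white ceramic lampholder, loose, 60 mm diameter, 119 mm high. Origin at the centre of its underside. Leave it alone.
There are look-alikes about, which are no part of the job. Leave any blue or purple look-alike of the cup alone.

How it is judged (in metres and radians):
On the way:
1. the jaw is slid back by more than 17 mm while the tube still rests in the V-block (value of joint jaw above 0.017 m and distance between tube and vise_seat below 0.015 m and angle between the z axis of tube and the z axis of vise, either way round below 0.65 rad), for 0.2 s.
At the end, for the whole second after the job is handed in: The jaw is still open by more than 17 mm of its 35 mm; the tube stands released and at rest in the holder cup, drilled end up, its lower end within 14 mm of the cup's axis and less than 20 mm above the shelf (on the cup's floor), leaning less than 0.25 rad (leaning on the rim is fine) (value of joint jaw above 0.017 m and horizontal distance between tube and cup below 0.014 m and z of tube in the frame of cup between 0.008 and 0.02 m and angle between tube's own z axis and vertical below 0.25 rad and linear speed of tube below 0.02 m/s); the robot touches nothing.
It fails at once if the bulb is moved more than 30 mm or tipped over (distance of bulb from where it was at the start of the episode above 0.03 m or angle between bulb's own z axis and vertical above 0.5 rad).
It also fails if it takes over 51 s, if anything falls off the work surface, if the arm or the gripper's body presses on something with over 40 N, if the wrist force passes 120 N, or if a joint passes its speed limit or range.

### The arm

A 6-joint arm with a two-finger parallel gripper is mounted at the origin on the work surface. World frame = base frame: x ahead of the robot, y to its left, z up, the work surface at z = 0. Lengths are in mm, angles in rad, forces in N, time in s.
With the tool pointing down it reaches from about 350 to 975 mm from the base axis. Payload 7.1 kg.
Tool frame: the origin (TCP) lies midway between the tips of the shut fingers; the grasp point (between the pads) lies 19 mm behind it; z points along the fingers, y is the line along which they close (so a half turn about z gives the same grasp; the last joint's range is limited). The gripper opens to 88 mm and grips with 3 to 60 N. Pads are 20 mm wide; open, the fingers measure 115 mm over their backs; the gripper's body (75 mm by 178 mm) begins 61 mm behind the grasp point.
Start: joints at [1.237, 0.423, 1.63, -0, 1.089, -0.019], TCP at [193.484, 594.28, 222.675] pointing down, gripper open.
Joint ranges: [-3, 3], [-0.9, 2.11], [0.09, 2.58], [-1.31, 4.45], [0.11, 2.69], [-2.54, 2.54]. Speed limits (rad/s): [2.39, 2.39, 3.01, 3.14, 3.14, 3.14].

### API

Orientations are given as a rotation vector (axis times angle).
In Python, from workcell import ctrl gives the robot as it stands.
- The arm moves only by the shell command python3 -m pendant 'ROWS'. ROWS is a JSON object of lists of equal length, an entry for each row: "grip": the opening, from -1 (shut) to 1 (fully open); "linear": the shift along the tool's x, y, z in mm, a list of three; "angular": the turn, a rotation vector about the tool's x, y, z in rad, a list of three. In form: {"grip": [grip, ...], "linear": [[tx, ty, tz], ...], "angular": [[ax, ay, az], ...]}. A call has 1 to 12 rows; each row shifts and turns the commanded pose from where the row before left it, along the tool's axes as they then stand; what a row does not reach is not made up. A row lasts 1/12 s, in which the tool goes at most 41.7 mm and 7.16 degrees, less where a joint would pass 70% of its speed; a pose out of reach is approached as far as the arm can. A call with a gripper value outside its range is refused whole. The fingers move at their own pace and stop on an object; the grip force is fixed at half the most. Time passes only in rows, so rows that do not move let the fingers close. It gives the time, the measured TCP pose, the force, the opening and the grip force at its end, in the units of the state.
- ctrl.get_obs(): the state, without advancing time (a new reading comes with each control period).
- ctrl.get_image(name): name is "side" or "top" or "wrist"; returns the picture (400x640x3 uint8, red, green, blue); there is no depth.
- ctrl.camera_params(name): a dict with "vfov" (degrees; the focal length in pixels is half the picture's height over the tangent of half this angle, whatever the lens; pixels are square), "cx", "cy" (the principal point, pixels), "R" (3x3) and "t" (3): a world point X has camera coordinates R X + t; the wrist camera has in their place "T_tool_cam" (4x4, takes a point from camera to tool coordinates, whose origin is the TCP and whose axes are the flange's). Camera axes: x right, y down, z forward; pixel columns grow to the right and rows downward; lengths in mm; the calibration is good to about 2 mm. A picture is of the moment at which its call begins: read the wrist's pose just before it. camera_params takes no time and is no camera call.
- ctrl.close_job(): hands the job in; it is judged then, once.
The state is a dict: "t": time; "qpos": joint angles; "qvel": joint speeds; "joint_torque": joint torques, N m; "ee_pos": TCP position; "orientation": TCP orientation; "ft_force": force on the tool from outside, world axes, zero at the start; "moment": the same for the moment, N m; "width": finger opening in mm; "grasp_force": force on a finger pad.
Only numpy, scipy, OpenCV 4.12 (cv2) and the standard library are available. Lean on these libraries where they do the work, as an engineer would, in place of code of your own. Each camera call takes 0.05 s, during which the arm holds its last target. There are 200 camera calls.

## Working session

There is one attempt and no reset: what is moved stays moved. The work goes in short steps, Python scripts to look and compute and a shell command to move; the robot and the scene stay as the last step left them, time stands still between calls to the robot, and variables do not carry over. Pictures are saved under pics/ and viewed, at most 10 in all, crops included, and the job is handed in when it is done.

```bash
mkdir -p pics; ls; python3 - <<'E'
from workcell import ctrl
import cv2,numpy as np
np.set_printoptions(precision=4,suppress=True)
print(ctrl.get_obs())
for n in("side","top","wrist"):
    im=ctrl.get_image(n); cv2.imwrite(f"pics/{n}0.png",im[:,:,::-1]); print(n,ctrl.camera_params(n))
a=cv2.imread("pics/side0.png");b=cv2.imread("pics/top0.png")
E
```

```text
pics
{'t': 0.0, 'qpos': array([ 1.237 ,  0.4238,  1.6307,  0.    ,  1.0886, -0.019 ]), 'qvel': array([ 0.001 , -0.0013, -0.0002,  0.0021,  0.0006,  0.0015]), 'joint_torque': array([ -0.0017, -54.462 , -27.3669,   0.0642,   0.0229,  -0.0001]), 'ee_pos': array([193.3046, 593.7421, 221.8994]), 'orientation': array([-0.4924, -3.1025,  0.0024]), 'ft_force': array([-0.0634,  0.1399, -0.3917]), 'moment': array([-0.0369, -0.0527, -0.0058]), 'grasp_force': 0.0, 'width': 87.59155118058634}
side {'vfov': 55.59017311928699, 'cx': 324.10070704130965, 'cy': 191.46054884357125, 'R': array([[-0.9509, -0.3096, -0.0017],
       [-0.1712,  0.5302, -0.8304],
       [ 0.258 , -0.7893, -0.5572]]), 't': array([585.8431, 204.0839, 646.9318])}
top {'vfov': 45.89651724674692, 'cx': 321.5885373700069, 'cy': 207.1433199161484, 'R': array([[-0.0277, -0.9995,  0.0147],
       [-0.9977,  0.0267, -0.0626],
       [ 0.0621, -0.0164, -0.9979]]), 't': array([ -20.3688,  626.3681, 1123.7962])}
wrist {'vfov': 63.67420450406553, 'cx': 312.3007179760649, 'cy': 195.05671602225448, 'T_tool_cam': array([[  -0.    ,   -0.9679,   -0.2515,   70.415 ],
       [   1.    ,    0.0001,   -0.0006,   -0.0124],
       [   0.0007,   -0.2515,    0.9679, -162.4601],
       [   0.    ,    0.    ,    0.    ,    1.    ]])}
```

View pics/side0.png

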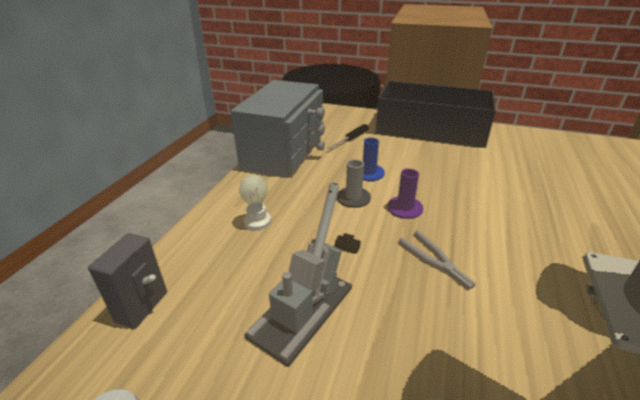

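View pics/top0.png

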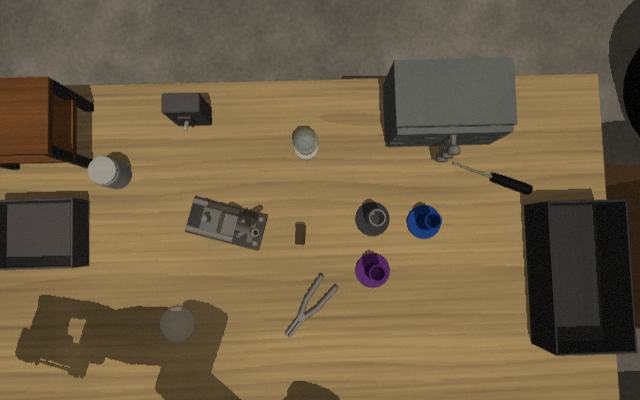

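The side view shows the vise with its post at (288,285) and the tube top at (334,188). The steel-grey cup is at (352,185), with blue and purple look-alikes at (371,158) and (408,192), and the bulb is at (255,200). In the top view the vise is at (227,222), the grey cup at (373,218), the blue one at (424,222), the purple one at (373,270) and the bulb at (305,141). The grey steel cup fits the description. One enlarged crop will confirm it and give pixels.

```bash
cat > h.py <<'E'
from workcell import ctrl
import numpy as np, cv2
from scipy.spatial.transform import Rotation as Ro
np.set_printoptions(precision=4,suppress=True)
def cam(n,obs=None):
    p=ctrl.camera_params(n); f=200/np.tan(np.radians(p['vfov']/2))
    K=np.array([[f,0,p['cx']],[0,f,p['cy']],[0,0,1]])
    if n=='wrist':
        T=np.eye(4);T[:3,:3]=Ro.from_rotvec(obs['orientation']).as_matrix();T[:3,3]=obs['ee_pos']
        M=np.linalg.inv(T@p['T_tool_cam']); return K,M[:3,:3],M[:3,3]
    return K,np.array(p['R']),np.array(p['t'])
def ray(c,uv):
    K,R,t=c; d=R.T@np.linalg.solve(K,[*uv,1]); return -R.T@t,d/np.linalg.norm(d)
def onz(c,uv,z):
    o,d=ray(c,uv); return o+d*(z-o[2])/d[2]
def tri(*cu):
    A=np.zeros((3,3));b=np.zeros(3);rs=[ray(c,u) for c,u in cu]
    for o,d in rs: P=np.eye(3)-np.outer(d,d);A+=P;b+=P@o
    X=np.linalg.solve(A,b); return X,[np.linalg.norm(np.cross(X-o,d)) for o,d in rs]
def proj(c,X):
    K,R,t=c; x=K@(R@np.asarray(X,float)+t); return x[:2]/x[2]
E
python3 - <<'E'
import cv2,numpy as np
a=cv2.imread("pics/side0.png");b=cv2.imread("pics/top0.png")
A=cv2.resize(a[150:360,235:435],None,fx=2.8,fy=2.8,interpolation=cv2.INTER_CUBIC)   # 560x588
cv2.imwrite("pics/cs.png",A)
B=cv2.resize(b[180:270,180:400],None,fx=3.6,fy=3.6,interpolation=cv2.INTER_CUBIC)
cv2.imwrite("pics/ct.png",B)
E
```

```text
(no output)
```

View pics/cs.png

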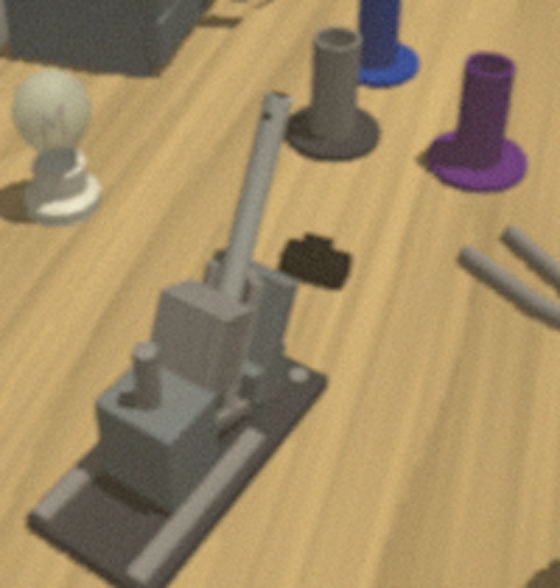

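View pics/ct.png

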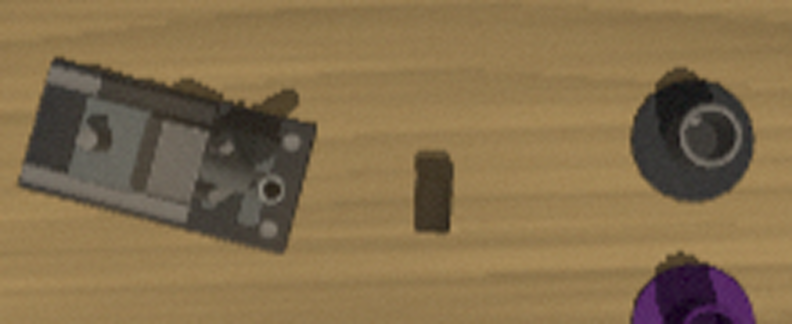

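The crops confirm the grey steel cup (side rim at (355.7,163.6), top rim at (377.5,217.5)), beside blue and purple look-alikes. The post top is at side (287,274) and top (206,215), and the tube top at side (334,185) and top (255,232). The base corners are clear in the top view.

```bash
python3 - <<'E'
from h import *
S,T=cam('side'),cam('top')
s=lambda x,y:((x+.5)/2.8-.5+235,(y+.5)/2.8-.5+150)
t=lambda x,y:((x+.5)/3.6-.5+180,(y+.5)/3.6-.5+180)
for n,a,b in [("post top(116)",s(146,348),t(94,132)),("tube top",s(278,98),t(271,189)),("cup rim(98)",s(338,38),t(711,135))]:
    print(n,*tri((S,a),(T,b)), onz(S,a,116), onz(T,b,116))
print("rim z98",onz(T,t(711,135),98),"foot",onz(T,t(692,138),6), onz(S,s(334,132),6))
C=[onz(T,t(*p),12) for p in[(55,58),(18,186),(284,252),(316,123)]]
C=np.array(C);print(C,C.mean(0),np.linalg.norm(C-np.roll(C,1,0),axis=1))
d=(C[0]+C[1]-C[2]-C[3])/2;print("dir",d/np.linalg.norm(d))
D=np.array([onz(S,s(*p),12) for p in[(328,378),(30,520)]]);print("side corners",D)
b0=onz(S,((60+.5)/2.8-.5+235,(208+.5)/2.8-.5+150),0); b1=onz(T,(306,147),10);print("bulb",b0,b1)
E
```

```text
post top(116) [604.6092 220.113  113.6529] [np.float64(1.796674956684152), np.float64(1.7966749566840454)] [601.8299 221.772  116.    ] [606.1916 220.2028 116.    ]
tube top [566.8055 101.1954 206.4378] [np.float64(0.33931273562040704), np.float64(0.33931273562046754)] [605.8765 -33.4101 116.    ] [568.328  112.6476 116.    ]
cup rim(98) [ 593.7544 -160.9183   98.7708] [np.float64(1.0056871982320092), np.float64(1.005687198232108)] [ 586.0839 -131.4188  116.    ] [ 594.0846 -158.3991  116.    ]
rim z98 [ 594.766  -160.8062   98.    ] foot [ 596.5577 -160.085     6.    ] [ 591.7993 -159.8647    6.    ]
[[662.0639 269.5937  12.    ]
 [576.3937 295.3054  12.    ]
 [527.1912 117.8007  12.    ]
 [613.3702  94.5562  12.    ]] [594.7548 194.314   12.    ] [181.6844  89.4454 184.1978  89.2588]
dir [0.2676 0.9635 0.    ]
side corners [[524.9154 119.1907  12.    ]
 [657.3901 271.9624  12.    ]]
bulb [774.8394   1.8432   0.    ] [775.4087  -3.3639  10.    ]
```

Heights check out: tube top 206 (expected 207), rim 98.8 and post top 114. The tube, post and base agree on the slide direction (0.27, 0.96). I'll move above the post while turning so the fingers close across the slide.

```bash
python3 -m pendant '{"grip":[1,1,1,1,1,1,1,1,1,1,1,1],"linear":[[-20,-9,-4],[-36,-16,-4],[-36,-16,-4],[-36,-16,-4],[-36,-16,-4],[-36,-16,-4],[-36,-16,0],[-36,-16,0],[-36,-16,0],[-36,-16,0],[-36,-16,0],[-36,-16,0]],"angular":[[0,0,0],[0,0,0],[0,0,0],[0,0,0],[0,0,0],[0,0,0],[0,0,0],[0,0,0],[0,0,0],[0,0,0],[0,0,0],[0,0,0]]}'
python3 -m pendant '{"grip":[1,1,1,1,1,1,1,1,1,1,1,1],"linear":[[-36,-16,0],[-36,-18,0],[-20,-9,0],[0,0,0],[0,0,0],[0,0,0],[0,0,0],[0,0,0],[0,0,0],[0,0,0],[0,0,0],[0,0,0]],"angular":[[0,0,0],[0,0,0],[0,0,0],[0,0,0.12],[0,0,0.12],[0,0,0.12],[0,0,0.12],[0,0,0.12],[0,0,0.12],[0,0,0.12],[0,0,0.12],[0,0,0.12]]}'
python3 -m pendant '{"grip":[1,1,1,1,1,1],"linear":[[0,0,0],[0,0,0],[0,0,0],[0,0,0],[0,0,0],[0,0,0]],"angular":[[0,0,0.12],[0,0,0.12],[0,0,0.12],[0,0,0.09],[0,0,0],[0,0,0]]}'
python3 - <<'E'
from h import *
o=ctrl.get_obs();im=ctrl.get_image('wrist');cv2.imwrite('pics/w1.png',im[:,:,::-1])
import pickle;pickle.dump(o,open('w1.pkl','wb'))
print(o['ee_pos'],Ro.from_rotvec(o['orientation']).as_matrix(),o['qpos'])
E
```

```text
t: 1.15
ee_pos: [532.8, 287.9, 246.6]
orientation: [-0.493, -3.102, 0.0]
ft_force: [-0.1, 1.4, 0.0]
width: 88.0
grasp_force: 0.0
t: 2.15
ee_pos: [605.7, 220.1, 246.3]
orientation: [-2.025, -2.402, 0.001]
ft_force: [0.1, -0.2, -0.7]
width: 87.7
grasp_force: 0.0
t: 2.65
ee_pos: [605.8, 220.1, 246.4]
orientation: [-2.501, -1.901, 0.001]
ft_force: [0.6, -0.9, 0.5]
width: 87.6
grasp_force: 0.0
[605.7777 220.124  246.3925] [[ 0.2679  0.9635 -0.0005]
 [ 0.9635 -0.2679 -0.0002]
 [-0.0003 -0.0004 -1.    ]] [ 0.3301  0.4278  1.5636 -0.      1.1507  0.6013]
```

View pics/w1.png

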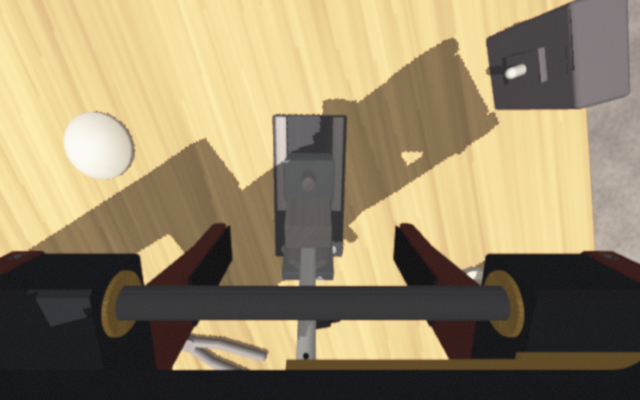

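The wrist view shows the vise square to the tool and centred near column 309, with the post top near (308,180) and the drilled tube end at about (306,355) below the bar. I need an enlarged crop.

```bash
python3 - <<'E'
import cv2
a=cv2.imread("pics/w1.png")[105:285,255:365]
cl=cv2.convertScaleAbs(a,alpha=1.8,beta=10)
cv2.imwrite("pics/cw1.png",cv2.resize(cl,None,fx=3.3,fy=3.3,interpolation=cv2.INTER_CUBIC))
E
```

```text
(no output)
```

View pics/cw1.png

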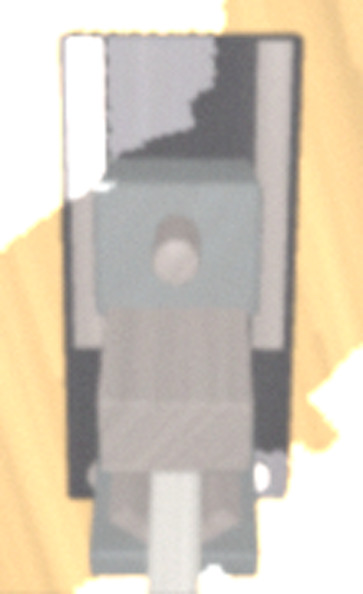

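```bash
python3 - <<'E'
from h import *
import pickle
o=pickle.load(open('w1.pkl','rb'));W=cam('wrist',o);S,T=cam('side'),cam('top')
c=lambda x,y:((x+.5)/3.3-.5+255,(y+.5)/3.3-.5+105)
s=lambda x,y:((x+.5)/2.8-.5+235,(y+.5)/2.8-.5+150)
t=lambda x,y:((x+.5)/3.6-.5+180,(y+.5)/3.6-.5+180)
R=Ro.from_rotvec(o['orientation']).as_matrix();p=o['ee_pos']
loc=lambda X:R.T@(X-p)
X,e=tri((W,c(175,262)),(S,s(146,348)));print("post W+S",X,e,loc(X))
X=onz(W,c(175,262),116);print("post W z116",X,loc(X))
X,e=tri((W,(306,355)),(S,s(276,112)),(T,t(271,189)));print("tubetop",X,e,loc(X))
for z,q in((98,c(172,500)),):
    X=onz(W,q,z);print("tube at z~",z,X,loc(X))
B=[onz(W,c(*q),12) for q in((65,38),(302,38),(300,490),(68,490))];print(np.array([loc(x) for x in B]))
E
```

```text
post W+S [600.4612 225.0802 119.5918] [np.float64(0.22954934416946002), np.float64(0.22954934416921813)] [  3.3907  -6.3948 126.8024]
post W z116 [600.3704 224.4602 116.    ] [  2.7703  -6.3146 130.3944]
tubetop [567.1712 103.8835 195.0159] [np.float64(3.6801409360799107), np.float64(2.9990181134707004), np.float64(1.1616458587917982)] [-122.3179   -6.037    51.4177]
tube at z~ 98 [577.0278 146.2165  98.    ] [-78.8612  -7.8379 148.4207]
[[  62.5566  -47.5568  234.3936]
 [  62.5564   38.3966  234.3562]
 [-115.2715   42.3196  234.4103]
 [-115.337   -51.6591  234.4512]]
```

All views agree: the post is at tool-local (3, -6.3) and the tube plane is at the same y. Descend and grip the post.

```bash
python3 -m pendant '{"grip":[1,1,1,1,1,1,1,-0.3,-0.3,-0.3,-0.3,-0.3],"linear":[[3,-6,10],[0,0,30],[0,0,38],[0,0,38],[0,0,28],[0,0,14],[0,0,2],[0,0,0],[0,0,0],[0,0,0],[0,0,0],[0,0,0]],"angular":[[0,0,0],[0,0,0],[0,0,0],[0,0,0],[0,0,0],[0,0,0],[0,0,0],[0,0,0],[0,0,0],[0,0,0],[0,0,0],[0,0,0]]}'
python3 -m pendant '{"grip":[-1,-1,-1,-1,-1,-1,-1,-1],"linear":[[0,0,0],[0,0,0],[0,0,0],[0,0,0],[0,0,0],[0,0,0],[0,0,0],[0,0,0]],"angular":[[0,0,0],[0,0,0],[0,0,0],[0,0,0],[0,0,0],[0,0,0],[0,0,0],[0,0,0]]}'
```

```text
t: 3.7
ee_pos: [601.8, 225.0, 88.2]
orientation: [2.503, 1.897, 0.004]
ft_force: [-0.3, -0.0, 1.4]
width: 58.0
grasp_force: 0.0
t: 4.37
ee_pos: [602.5, 224.3, 86.7]
orientation: [2.502, 1.896, 0.003]
ft_force: [6.4, -1.5, -4.1]
width: 13.2
grasp_force: 30.0
```

Post gripped (13.2 mm). Slide the jaw back about 31 mm.

```bash
python3 -m pendant '{"grip":[-1,-1,-1,-1,-1,-1,-1,-1,-1,-1,-1,-1],"linear":[[2,0,0],[4,0,0],[4,0,0],[4,0,0],[4,0,0],[4,0,0],[4,0,0],[4,0,0],[1,0,0],[0,0,0],[0,0,0],[0,0,0]],"angular":[[0,0,0],[0,0,0],[0,0,0],[0,0,0],[0,0,0],[0,0,0],[0,0,0],[0,0,0],[0,0,0],[0,0,0],[0,0,0],[0,0,0]]}'
```

```text
t: 5.37
ee_pos: [610.9, 253.9, 86.7]
orientation: [2.502, 1.896, 0.003]
ft_force: [6.1, -3.3, -3.0]
width: 13.3
grasp_force: 30.0
```

```bash
python3 -m pendant '{"grip":[0.6,0.6,0.6,0.6,0.6,0.6,0.6,0.6,0.6,0.6,0.6,0.6],"linear":[[0,0,0],[0,0,0],[0,0,0],[0,0,0],[0,0,-10],[0,0,-25],[0,0,-36],[0,0,-36],[0,0,-36],[0,0,-20],[0,0,-2],[0,0,0]],"angular":[[0,0,0],[0,0,0],[0,0,0],[0,0,0],[0,0,0],[0,0,0],[0,0,0],[0,0,0],[0,0,0],[0,0,0],[0,0,0],[0,0,0]]}'
python3 - <<'E'
from h import *
import pickle
o=ctrl.get_obs();im=ctrl.get_image('wrist');cv2.imwrite('pics/w2.png',im[:,:,::-1]);pickle.dump(o,open('w2.pkl','wb'))
b=ctrl.get_image('side');cv2.imwrite('pics/s2.png',b[:,:,::-1])
v=np.hstack([cv2.resize(im[:,:,::-1][100:370,240:380],None,fx=2.2,fy=2.2),cv2.resize(b[160:380,240:390][:,:,::-1],(405,594))])
cv2.imwrite('pics/v2.png',v);print(v.shape,o['ee_pos'],o['t'])
E
```

```text
t: 6.37
ee_pos: [610.0, 254.9, 254.0]
orientation: [2.503, 1.897, 0.006]
ft_force: [0.3, -0.8, 0.9]
width: 70.1
grasp_force: 0.0
(594, 713, 3) [609.9746 254.9037 254.0052] 6.3667
```

View pics/v2.png

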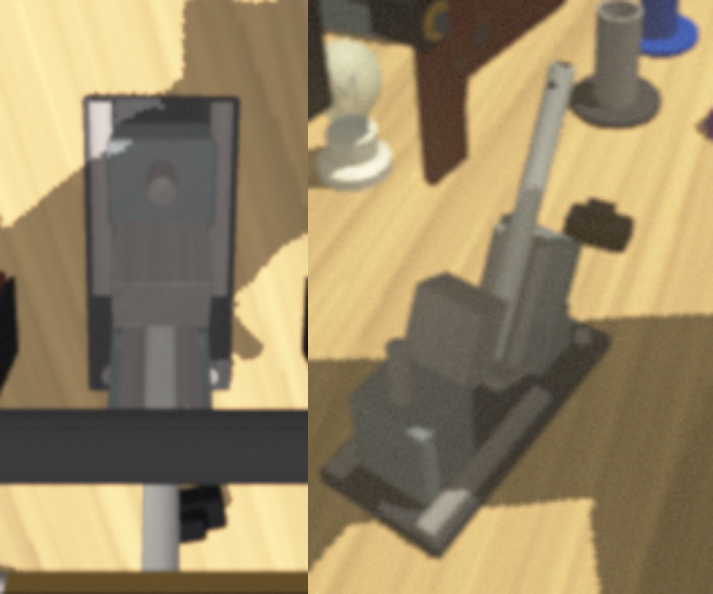

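The jaw is back about 31 mm and the tube (wrist column 313) still rests in the V-block on the tool's centre plane. Go to the pre-grasp pose on the tube's axis, tilting 25°.

```bash
python3 -m pendant '{"grip":[0.6,0.6,0.6,0.6,0.6,0.6,0.6,0.6,0.6,0.6,0.6,0.6],"linear":[[-15,0,0],[-35,0,0],[-38,0,0],[-38,0,0],[-35,0,0],[-20,0,0],[0,0,0],[0,0,0],[0,0,0],[0,0,0],[0,0,0],[0,0,0]],"angular":[[0,0,0],[0,0,0],[0,0,0],[0,0,0],[0,0,0],[0,0,0],[0,0.1,0],[0,0.1,0],[0,0.1,0],[0,0.1,0],[0,0.036,0],[0,0,0]]}'
python3 - <<'E'
from h import *
import pickle
o=ctrl.get_obs();im=ctrl.get_image('wrist');cv2.imwrite('pics/w3.png',im[:,:,::-1]);pickle.dump(o,open('w3.pkl','wb'))
R=Ro.from_rotvec(o['orientation']).as_matrix();W=cam('wrist',o)
sl=np.array([.2678,.9635,0]);top=np.array([566.8,101.2,206.7]);u=-.4226*sl+np.array([0,0,.9063])
print(o['ee_pos'],R)
for s in (190,150,80): 
    X=top+(s-190)*u; print(s,R.T@(X-o['ee_pos']),proj(W,X))
E
```

```text
t: 7.47
ee_pos: [558.3, 78.2, 249.3]
orientation: [-2.262, -1.706, -0.497]
ft_force: [-0.2, -0.5, 0.1]
width: 70.4
grasp_force: 0.0
[558.2741  78.1862 249.3134] [[ 0.2501  0.9618  0.1117]
 [ 0.8712 -0.2739  0.4074]
 [ 0.4224 -0.0045 -0.9064]]
190 [ 4.1841  2.0905 48.9525] [318.1604 208.4147]
150 [ 4.1942  2.1484 88.9521] [317.4086 193.8455]
80 [  4.212    2.2497 158.9513] [316.5206 176.6393]
```

View pics/w3.png

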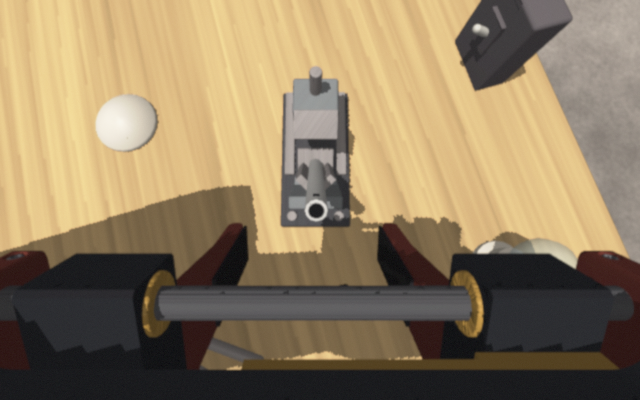

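The wrist view shows the tube's open end at (316,210), against (318,208) predicted, so the offset is about x +3.3, y +0.8. Advance 108 mm along the tube and grip.

```bash
python3 -m pendant '{"grip":[0.6,0.6,0.6,0.6,0.6,0.6,-1,-1,-1,-1,-1,-1],"linear":[[3.4,0.8,8],[0,0,25],[0,0,30],[0,0,28],[0,0,15],[0,0,2],[0,0,0],[0,0,0],[0,0,0],[0,0,0],[0,0,0],[0,0,0]],"angular":[[0,0,0],[0,0,0],[0,0,0],[0,0,0],[0,0,0],[0,0,0],[0,0,0],[0,0,0],[0,0,0],[0,0,0],[0,0,0],[0,0,0]]}'
python3 -m pendant '{"grip":[-1,-1,-1,-1],"linear":[[0,0,0],[0,0,0],[0,0,0],[0,0,0]],"angular":[[0,0,0],[0,0,0],[0,0,0],[0,0,0]]}'
```

```text
t: 8.52
ee_pos: [574.7, 126.6, 156.0]
orientation: [-2.261, -1.713, -0.502]
ft_force: [0.4, 0.6, -0.2]
width: 33.8
grasp_force: 0.0
t: 8.85
ee_pos: [574.5, 126.8, 155.4]
orientation: [-2.261, -1.713, -0.501]
ft_force: [-0.2, -0.6, 0.9]
width: 15.6
grasp_force: 30.0
```

Gripped at 15.6 mm with no side force. Pull along the tube's axis, then turn upright.

```bash
python3 -m pendant '{"grip":[-1,-1,-1,-1,-1,-1,-1,-1,-1,-1,-1,-1],"linear":[[0,0,-4],[0,0,-8],[0,0,-14],[0,0,-18],[0,0,-20],[0,0,-20],[0,0,-20],[0,0,-16],[0,0,-8],[0,0,-2],[0,0,0],[0,0,0]],"angular":[[0,0,0],[0,0,0],[0,0,0],[0,0,0],[0,0,0],[0,0,0],[0,0,0],[0,0,0],[0,0,0],[0,0,0],[0,0,0],[0,0,0]]}'
python3 -m pendant '{"grip":[-1,-1,-1,-1,-1,-1,-1,-1,-1,-1,-1,-1],"linear":[[0,0,0],[0,0,0],[0,0,0],[0,0,0],[0,0,0],[0,0,0],[0,0,0],[0,0,0],[0,0,0],[0,0,0],[0,0,0],[0,0,0]],"angular":[[0,-0.03,0],[0,-0.06,0],[0,-0.06,0],[0,-0.06,0],[0,-0.06,0],[0,-0.06,0],[0,-0.06,0],[0,-0.04,0],[0,-0.006,0],[0,0,0],[0,0,0],[0,0,0]]}'
python3 - <<'E'
from h import *
o=ctrl.get_obs();R=Ro.from_rotvec(o['orientation']).as_matrix()
print(R,o['ee_pos'],R.T@(np.array([594.3,-160.5,o['ee_pos'][2]])-o['ee_pos']),o['width'],o['qpos'])
E
```

```text
t: 9.85
ee_pos: [558.9, 74.2, 272.3]
orientation: [-2.26, -1.712, -0.499]
ft_force: [-0.3, 0.4, -0.8]
width: 15.7
grasp_force: 30.0
t: 10.85
ee_pos: [559.1, 73.9, 272.5]
orientation: [-2.503, -1.896, 0.0]
ft_force: [-0.3, -0.9, -1.1]
width: 15.6
grasp_force: 30.0
[[ 0.2709  0.9626 -0.0009]
 [ 0.9626 -0.2709  0.0007]
 [ 0.0005 -0.001  -1.    ]] [559.0988  73.8754 272.5214] [-216.0733   97.3818   -0.2049] 15.602761074304057 [0.1098 0.2788 1.7196 0.0009 1.144  0.3838]
```

```bash
python3 -m pendant '{"grip":[-1,-1,-1,-1,-1,-1,-1,-1,-1,-1,-1,-1],"linear":[[-11,5,0],[-22,10,0],[-30,13,0],[-30,14,0],[-30,14,0],[-30,13,0],[-28,13,0],[-20,9,0],[-11,5,0],[-4,1,0],[0,0,0],[0,0,0]],"angular":[[0,0,0],[0,0,0],[0,0,0],[0,0,0],[0,0,0],[0,0,0],[0,0,0],[0,0,0],[0,0,0],[0,0,0],[0,0,0],[0,0,0]]}'
python3 - <<'E'
from h import *
o=ctrl.get_obs();im=ctrl.get_image('wrist');b=ctrl.get_image('side');t=ctrl.get_image('top')
cv2.imwrite('pics/w4.png',im[:,:,::-1]);cv2.imwrite('pics/s4.png',b[:,:,::-1]);cv2.imwrite('pics/t4.png',t[:,:,::-1])
v=np.hstack([cv2.resize(im[:,:,::-1][150:300,240:390],(450,450)),cv2.resize(b[80:230,300:416][:,:,::-1],(348,450))])
cv2.imwrite('pics/v4.png',v)
R=Ro.from_rotvec(o['orientation']).as_matrix();p=o['ee_pos'];S=cam('side');W=cam('wrist',o)
c=np.array([594.3,-160.5,98.]);print(p,R.T@(c-p),"tube end side px",proj(S,p+R@[0,0,133]),"grasp",proj(S,p),"rim",proj(S,c),"wrist end",proj(W,p+R@[0,0,133]),"wrist rim",proj(W,c))
E
```

```text
t: 11.85
ee_pos: [594.0, -159.6, 272.9]
orientation: [-2.504, -1.897, -0.0]
ft_force: [-0.4, 0.1, -0.6]
width: 15.7
grasp_force: 30.0
[ 593.9944 -159.5683  272.9281] [ -0.8974   0.6507 174.9273] tube end side px [355.5224 147.4624] grasp [358.4039  89.093 ] rim [354.6647 163.5683] wrist end [314.4409 186.3069] wrist rim [314.8405 178.2208]
```

View pics/v4.png

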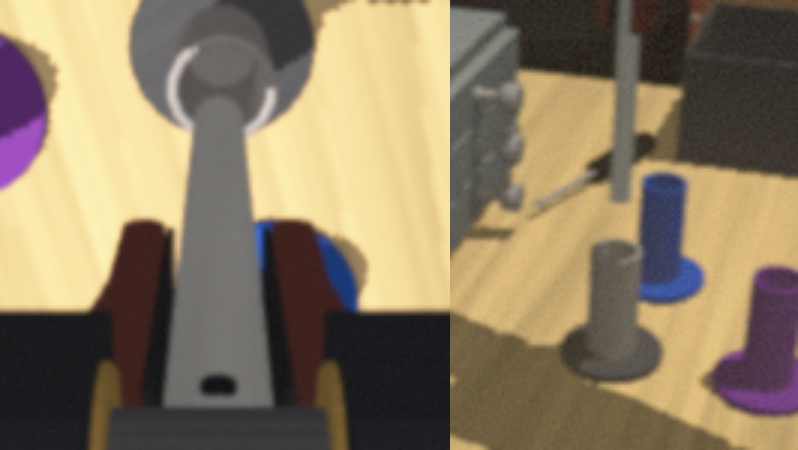

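The wrist view shows the tube end at about (313,185) over the grey cup's bore (rim centre (314,179)). In the side view the end at (357,147) is in line with the rim at (356,163), so the relative error is 2-3 mm against 8 mm clearance. Nudge and lower partway.

```bash
python3 -m pendant '{"grip":[-1,-1,-1,-1,-1,-1,-1,-1,-1],"linear":[[1.2,0.7,0],[0,0,8],[0,0,12],[0,0,12],[0,0,12],[0,0,12],[0,0,8],[0,0,0],[0,0,0]],"angular":[[0,0,0],[0,0,0],[0,0,0],[0,0,0],[0,0,0],[0,0,0],[0,0,0],[0,0,0],[0,0,0]]}'
```

```text
t: 12.75
ee_pos: [595.1, -159.1, 208.2]
orientation: [-2.503, -1.896, 0.001]
ft_force: [0.2, 0.3, -1.2]
width: 15.8
grasp_force: 30.0
```

Inside the bore with no contact. Continue to just above the floor.

```bash
python3 -m pendant '{"grip":[-1,-1,-1,-1,-1,-1,-1,-1,-1,-1],"linear":[[0,0,8],[0,0,12],[0,0,12],[0,0,12],[0,0,8],[0,0,4],[0,0,2],[0,0,1],[0,0,1],[0,0,0]],"angular":[[0,0,0],[0,0,0],[0,0,0],[0,0,0],[0,0,0],[0,0,0],[0,0,0],[0,0,0],[0,0,0],[0,0,0]]}'
```

```text
t: 13.58
ee_pos: [595.7, -159.2, 149.3]
orientation: [2.504, 1.897, 0.001]
ft_force: [0.6, -0.2, -0.8]
width: 15.5
grasp_force: 30.0
```

```bash
python3 -m pendant '{"grip":[-1,-1,-1],"linear":[[0,0,1],[0,0,0],[0,0,0]],"angular":[[0,0,0],[0,0,0],[0,0,0]]}'
```

```text
t: 13.83
ee_pos: [595.5, -159.2, 148.3]
orientation: [2.504, 1.897, 0.0]
ft_force: [-0.1, -0.2, -1.1]
width: 15.5
grasp_force: 30.0
```

```bash
python3 -m pendant '{"grip":[-1,-1,-1,-1],"linear":[[0,0,1],[0,0,1],[0,0,0],[0,0,0]],"angular":[[0,0,0],[0,0,0],[0,0,0],[0,0,0]]}'
```

```text
t: 14.17
ee_pos: [595.4, -159.1, 146.0]
orientation: [-2.504, -1.897, 0.0]
ft_force: [-0.4, 0.2, -0.8]
width: 15.4
grasp_force: 30.0
```

```bash
python3 -m pendant '{"grip":[-0.5,-0.4,-0.2,0,0.3,0.6,0.8,0.8,0.8,0.8],"linear":[[0,0,0],[0,0,0],[0,0,0],[0,0,0],[0,0,0],[0,0,0],[0,0,0],[0,0,0],[0,0,0],[0,0,0]],"angular":[[0,0,0],[0,0,0],[0,0,0],[0,0,0],[0,0,0],[0,0,0],[0,0,0],[0,0,0],[0,0,0],[0,0,0]]}'
python3 -m pendant '{"grip":[0.8,0.8,0.8,0.8,0.8,0.8,0.8,0.8],"linear":[[0,0,-8],[0,0,-20],[0,0,-30],[0,0,-35],[0,0,-30],[0,0,-15],[0,0,0],[0,0,0]],"angular":[[0,0,0],[0,0,0],[0,0,0],[0,0,0],[0,0,0],[0,0,0],[0,0,0],[0,0,0]]}'
python3 - <<'E'
from h import *
o=ctrl.get_obs();im=ctrl.get_image('wrist');b=ctrl.get_image('side')
v=np.hstack([cv2.resize(im[:,:,::-1][120:300,230:400],(378,400)),cv2.resize(b[80:300,200:430][:,:,::-1],(418,400))])
cv2.imwrite('pics/v5.png',v);S=cam('side');print(o['t'],"vertical tube top would be",proj(S,[595,-160,203]))
E
```

```text
t: 15.0
ee_pos: [595.4, -159.1, 146.0]
orientation: [-2.504, -1.897, 0.0]
ft_force: [-0.3, 0.8, -0.8]
width: 76.2
grasp_force: 0.0
t: 15.67
ee_pos: [595.7, -159.2, 285.2]
orientation: [2.503, 1.896, 0.002]
ft_force: [0.4, 0.8, -0.4]
width: 79.2
grasp_force: 0.0
15.6667 vertical tube top would be [356.4065 120.9626]
```

View pics/v5.png

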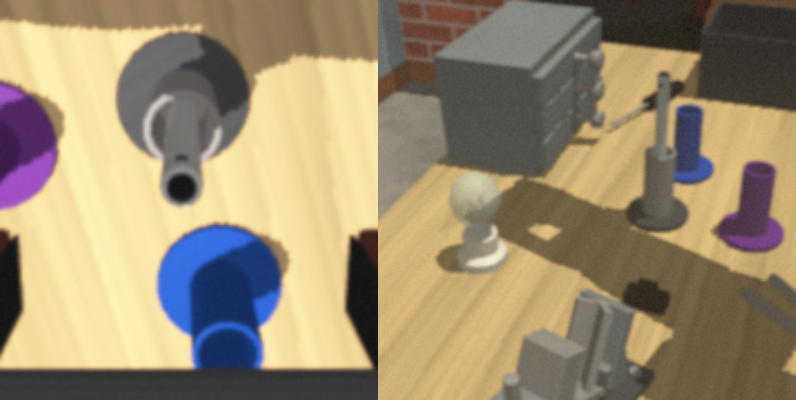

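The tube stands in the grey cup with its top at side (357,122), against (356,121) expected for upright on the floor. The bulb is untouched, the jaw is open and the gripper is clear.

```bash
python3 -c "
from workcell import ctrl
print(ctrl.close_job())"
```

```text
the job is handed in; nothing more can be done
None
```

I handed the job in at about 15.7 s: the jaw is open about 31 mm, the tube stands drilled end up on the floor of the grey steel cup, the bulb is where it was, and the gripper is clear of everything; the hand-in returned no verdict.

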